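# Lay out the tea shelf

### The arm

A 6-joint arm with a two-finger parallel gripper is mounted at the origin on the work surface. World frame = base frame: x ahead of the robot, y to its left, z up, the work surface at z = 0. Lengths are in m, angles in rad, forces in N, time in s.
With the tool pointing down it reaches from about 0.425 to 0.95 m from the base axis. Payload 3.5 kg.
Tool frame: the origin (TCP) lies at the very end of the fingers, on their centre line; the grasp point (between the pads) lies 19 mm behind it; z points along the fingers, y is the line along which they close (so a half turn about z gives the same grasp; the last joint's range is limited). The gripper opens to 85 mm and grips with 20 to 120 N. Pads are 22 mm wide; open, the fingers measure 114 mm over their backs; the gripper's body (76 mm by 85 mm) begins 54 mm behind the grasp point. The pads swing forward as they close: fully open they stand 13 mm farther back than shut.
Start: joints at [-0.15, 0.286, 1.577, -0, 1.279, -0.15], TCP at [0.675, 0, 0.231] pointing down, gripper open.
Joint ranges: [-2.77, 2.77], [-0.9, 2.22], [0.21, 2.48], [-1.53, 4.67], [0.24, 2.81], [-2.84, 2.84]. Speed limits (rad/s): [2.79, 2.79, 3.14, 3.14, 3.14, 3.14].

### API

Orientations are given as a unit quaternion [x, y, z, w].
In Python, from plant import ctrl gives the robot as it stands.
- The arm moves only by the tool carry_out, never from a script. Its argument "deltas" is one flat list of numbers, 6 for each row, row after row: the shift along the tool's x, y, z in m, then the turn, a rotation vector about the tool's x, y, z in rad. A call has 1 to 5 rows; each row is the pose to reach, as a shift and turn from the pose commanded when the call began, along the tool's axes at that moment; what a row does not reach only later rows make up. A row lasts 1/8 s, in which the tool goes at most 62.5 mm and 10.7 degrees, less where a joint would pass 70% of its speed; a pose out of reach is approached as far as the arm can. A call with a gripper value outside its range is refused whole. "grip" is the opening in per cent of the stroke, from 0 (shut) to 100 (fully open), set as the call begins (left out, the last holds). The fingers move at their own pace and stop on an object; "grip_force" is the grip in N (left out, the last holds). Time passes only in rows, so rows that repeat a pose let the fingers close. It gives the time, the measured TCP pose, the force, the opening and the grip force at its end, in the units of the state.
- ctrl.get_state(): the state, without advancing time (a new reading comes with each control period).
- ctrl.read_camera(name): name is "scene" or "side" or "wrist"; returns (picture, depth): 384x512x3 uint8, red, green, blue; 384x512 float32, m along the optical axis (not along the pixel's ray), 0 where there is no reading.
- ctrl.camera_model(name): a dict with "intrinsics" (3x3 intrinsics, pixels), "k1" (the pictures are not rectified: a ray, as slopes to the right and down, at radius r is drawn at 1 + k1 r^2 times it, then the intrinsics apply), "extrinsics" (4x4, takes a point from world to camera coordinates); the wrist camera has in their place "hand_eye" (4x4, takes a point from camera to tool coordinates, whose origin is the TCP and whose axes are the flange's). Camera axes: x right, y down, z forward; pixel columns grow to the right and rows downward; lengths in m; the calibration is good to about 2 mm. A picture is of the moment at which its call begins: read the wrist's pose just before it. camera_model takes no time and is no camera call.
- ctrl.sign_off(): hands the job in; it is judged then, once.
Trained networks look in the newest picture that a camera, given by its name, has taken for a name from the list of things; names that differ only in an ending like _2 or _b are one class to them, and where a whole thing is asked for, a point or a joint stands for the part that bears it (a point fixed in the world has none). Each returns a list of dicts, best first, with "score" (0 to 1); they miss things now and then, are a little off and sometimes report something else, mostly with a low value. They report only what shows in the picture. A call takes as long as a camera call.
- ctrl.find_in(camera, query): "uv" ([column, row] in pixels, amid what is visible of it).
The state is a dict: "time": time; "qpos": joint angles; "dq": joint speeds; "joint_efforts": joint torques, N m; "eef_pos": TCP position; "tcp_rot": TCP orientation; "contact_force": force on the tool from outside, world axes, zero at the start; "wrist_torque": the same for the moment, N m; "opening": opening from 0.0 (shut) to 1.0 (fully open); "finger_force": force on a finger pad.
Only numpy, scipy, OpenCV 4.12 (cv2) and the standard library are available. Lean on these libraries where they do the work, as an engineer would, in place of code of your own. Each camera call takes 0.05 s, during which the arm holds its last target. There are 200 camera calls.

### The job

Lay out the tea shelf: shingle the three coasters along the wooden tray, centred across it and square to it - the terracotta one flat next to the raised lip, then the blue one covering about a third of it, then the green one covering about a third of the blue, so that blue and green each lean on the edge of the one before and slope down to the tray away from the lip. Set the cup gently, still upturned, in the middle of the saucer, and stand the small loose katori upright on the shelf midway between the glass jar and the black spice grinder, in line with them. Leave the tray, the saucer, the jar, the grinder and the pair of nested katoris where they stand.

Things in the scene. Friction and masses are not known exactly. Their poses are not given: they have to be found in the camera images.
- coaster_terracotta: Terracotta (orange-brown) square coaster, 66 x 66 x 7 mm, 60 g, lying flat on the shelf at any yaw. Origin: centre of the underside; x and y along its edges, z up.
- coaster_blue: Blue square coaster, 66 x 66 x 7 mm, 60 g, lying flat on the shelf at any yaw. Origin: centre of the underside; x and y along its edges, z up.
- coaster_green: Green square coaster, 66 x 66 x 7 mm, 60 g, lying flat on the shelf at any yaw. Origin: centre of the underside; x and y along its edges, z up.
- tray: Fixed dark wooden board 110 (x) x 220 (y) x 12 mm, no side walls; a pale lip across its +y end stands 10 mm above the board, inner face at y = +98 mm. Origin: centre of the underside. Coasters go along y from the lip (gap to the first up to 25 mm) towards -y, centres about 45 mm apart (then each leans some 0.15 rad).
- cup: Small white porcelain tea cup standing upturned (mouth down), 60 mm tall, 130 g. The upright side is 58 mm across from 8 to 46 mm above its origin, the rim at the bottom 64 mm across, the foot on top 36 mm. Origin: centre of the rim plane at the bottom; z up; the handle sticks out along +y to 52 mm from the axis, so grip across x.
- saucer: Loose white porcelain saucer with a blue edge, 120 mm across, 200 g; flat face 7 mm above the shelf, 108 mm across, inside a rim 11 mm tall. Origin: centre of the underside.
- katori: The small loose steel katori (open round bowl), 62 mm across, 34 mm tall, nearly upright side, wall 2.5 mm, 70 g, standing upright on the shelf. Origin: centre of the underside; z up.
- jar: Empty glass storage jar, clamp lid, orange seal and wire bail, 84 mm across, 113 mm tall, loose. Origin: centre of the underside. The grinder stands 250 mm from it (centres), on its +y or -y axis; the katori goes midway, 125 mm from each. A gripper wide along its closing line should close square to the jar-grinder line.
- grinder: Black plastic spice grinder with a steel band, 56 mm across, 100 mm tall, loose. Origin: centre of the underside.
- katori_pile: Bystander: two larger steel katoris nested in one another, 96 mm across, 52 mm tall in all. Origin: centre of the underside. Not to be moved.

How it is judged:
By the outcome, as a careful person would: the job done as asked, in the order asked, and still so for the second after the job is handed in, with the robot touching nothing.
It also fails if it takes over 122 s, if anything falls off the work surface, if the arm or the gripper's body presses on something with over 40 N, if the wrist force passes 120 N, or if a joint passes its speed limit or range.

## Working session

There is one attempt and no reset: what is moved stays moved. The work goes in short steps, Python scripts to look and compute and a tool call to move; the robot and the scene stay as the last step left them, time stands still between calls to the robot, and variables do not carry over. Pictures are saved under pics/ and viewed, at most 14 in all, crops included, and the job is handed in when it is done.

Besides the shell and the picture viewer there is one more tool, called after "Request:" as name(argument=value, ...) on one line, values as JSON. carry_out: Moves the arm, as the interface text tells. Its arguments: {"type":"object","properties":{"deltas":{"type":"array"},"grip":{"type":"number"},"grip_force":{"type":"number"}},"required":["deltas"]}

```bash
ls; mkdir -p pics
cat > h.py <<'E'
import numpy as np, cv2
from plant import ctrl
from scipy.spatial.transform import Rotation as R
def cloud(name):
    st=ctrl.get_state(); img,d=ctrl.read_camera(name); m=ctrl.camera_model(name)
    K=np.array(m["intrinsics"]); 
    v,u=np.mgrid[0:384,0:512]
    k1=m["k1"]; xd=(u-K[0,2])/K[0,0]; yd=(v-K[1,2])/K[1,1]
    x,y=xd.copy(),yd.copy()
    for _ in range(8):
        f=1+k1*(x*x+y*y); x=xd/f; y=yd/f
    P=np.stack([x*d,y*d,d],-1)
    if "extrinsics" in m:
        T=np.linalg.inv(np.array(m["extrinsics"]))
    else:
        T=np.eye(4);T[:3,:3]=R.from_quat(st["tcp_rot"]).as_matrix();T[:3,3]=st["eef_pos"];T=T@np.array(m["hand_eye"])
    W=P@T[:3,:3].T+T[:3,3]; W[d==0]=np.nan
    return img,d,W,T
def save(n,img,s=1.5):
    cv2.imwrite("pics/"+n,cv2.resize(img[:,:,::-1],None,fx=s,fy=s))
E
cat > a.py <<'E'
from h import *
for c in ["scene","side"]:
    img,d,W,T=cloud(c); save(c+"0.png",img); np.savez(c+"0.npz",img=img,W=W)
    print(c,T[:3,3].round(3),T[:3,2].round(2))
    for q in ["coaster_terracotta","coaster_blue","coaster_green","tray","cup","saucer","katori","jar","grinder","katori_pile"]:
        for r in ctrl.find_in(c,q)[:2]:
            u,v=map(int,r["uv"]); print(q,round(r["score"],2),u,v,W[min(v,383),min(u,511)].round(3))
st=ctrl.get_state(); print({k:np.round(v,3) for k,v in st.items()})
E
python3 a.py
```

```text
pics
scene [1.124 0.311 0.763] [-0.61 -0.31 -0.73]
coaster_terracotta 0.81 131 173 [ 0.602 -0.306  0.008]
coaster_green 0.86 208 242 [ 0.69  -0.007  0.005]
tray 0.68 259 189 [0.489 0.022 0.011]
tray 0.56 131 173 [ 0.602 -0.306  0.008]
cup 0.56 169 206 [ 0.676 -0.12   0.053]
saucer 0.72 134 136 [ 0.474 -0.402  0.005]
saucer 0.46 399 181 [0.37  0.335 0.092]
katori 0.98 269 258 [0.659 0.135 0.002]
jar 0.88 396 180 [0.373 0.328 0.095]
grinder 0.78 386 263 [0.609 0.368 0.086]
grinder 0.18 169 208 [ 0.679 -0.119  0.05 ]
katori_pile 0.61 318 311 [0.731 0.28  0.01 ]
side [0.481 0.924 0.707] [ 0.04 -0.82 -0.56]
coaster_terracotta 0.5 227 155 [ 0.608 -0.308  0.007]
coaster_blue 0.61 280 168 [ 0.447 -0.243  0.009]
coaster_blue 0.41 229 152 [ 0.604 -0.332  0.005]
coaster_green 0.7 183 214 [ 0.688 -0.     0.008]
tray 0.62 262 229 [0.489 0.049 0.012]
tray 0.51 341 310 [0.345 0.366 0.095]
cup 0.55 198 179 [ 0.664 -0.103  0.048]
saucer 0.66 267 140 [ 0.489 -0.412  0.01 ]
jar 0.89 340 310 [0.346 0.365 0.094]
jar 0.28 282 169 [ 0.441 -0.244  0.005]
grinder 0.9 201 323 [0.583 0.398 0.079]
katori_pile 0.64 130 290 [0.749 0.267 0.01 ]
{'time': np.float64(1.1), 'qpos': array([-0.15 ,  0.286,  1.577, -0.   ,  1.279, -0.15 ]), 'dq': array([ 0.002,  0.001,  0.001,  0.001,  0.001, -0.001]), 'joint_efforts': array([-1.0000e-03, -4.0597e+01, -2.9294e+01, -0.0000e+00,  1.0000e-03,
       -0.0000e+00]), 'eef_pos': array([0.675, 0.   , 0.231]), 'tcp_rot': array([ 0.707,  0.707, -0.   ,  0.   ]), 'contact_force': array([-0.655,  0.455, -0.226]), 'wrist_torque': array([-0.017, -0.021,  0.005]), 'finger_force': np.float64(0.0), 'opening': np.float64(1.001)}
```

View pics/scene0.png

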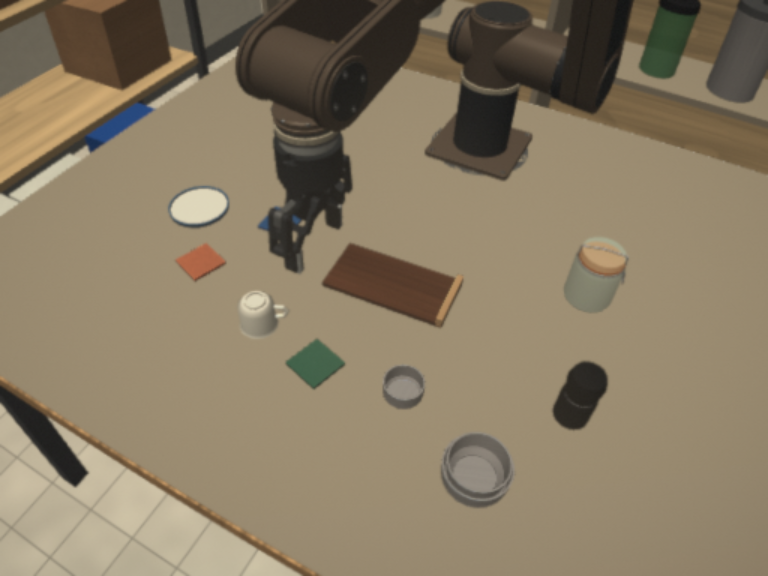

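View pics/side0.png

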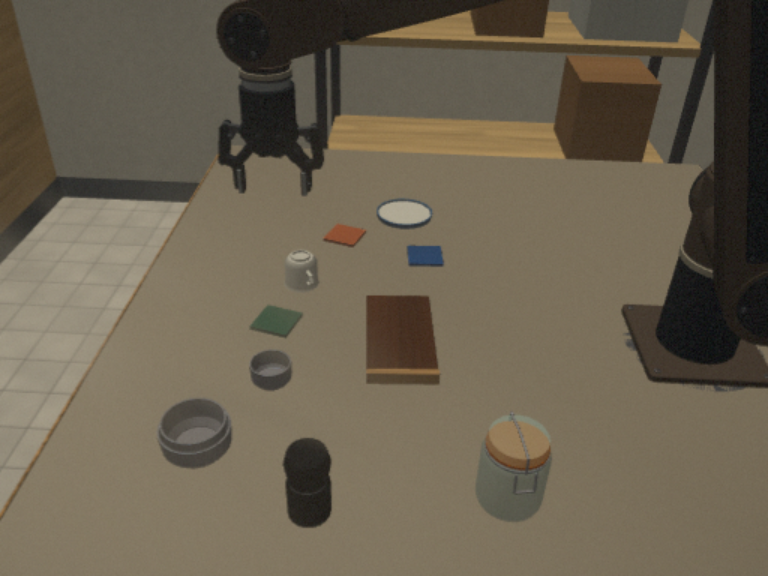

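The two pictures show everything standing clear. In the scene view: terracotta (200,261), blue half hidden behind the gripper (280,222), green (315,363), tray (393,283) with its lip to the right, cup (257,313), saucer (199,206), katori (403,387), jar (595,275), grinder (580,395). Next I fit poses from colours and depth.

```bash
cat > b.py <<'E'
import numpy as np, cv2
def rect(P):
    (c,s,a)=cv2.minAreaRect((P[:,:2]*1000).astype(np.float32)); return np.round(c,1),np.round(s,1),round(a,1)
for n in ["scene","side"]:
    D=np.load(n+"0.npz"); img,W=D["img"],D["W"]
    hsv=cv2.cvtColor(img,cv2.COLOR_RGB2HSV).astype(int); H,S,V=[hsv[...,i] for i in range(3)]
    X,Y,Z=W[...,0],W[...,1],W[...,2]
    ok=(X>.3)&(X<.95)&(abs(Y)<.6)
    def big(m):
        k,l,st,_=cv2.connectedComponentsWithStats(m.astype(np.uint8)); 
        return l==1+np.argmax(st[1:,4])
    for name,m in dict(terra=(S>130)&(H<14)&(Z<.03)&(Y<-.1),blue=(H>100)&(H<125)&(S>120)&(Z<.03)&(Y>-.36),green=(H>60)&(H<95)&(S>70)&(Z<.03),tray=(abs(X-.49)<.12)&(abs(Y-.03)<.16)&(V<120)&(Z<.03)&(S>90)).items():
        m=big(m&ok); P=W[m]; print(n,name,m.sum(),rect(P),"z",np.percentile(P[:,2],[10,50,90]).round(4))
    def circ(P):
        A=np.c_[2*P[:,:2],np.ones(len(P))]; s=np.linalg.lstsq(A,(P[:,:2]**2).sum(1),rcond=None)[0]; return s[:2].round(4),np.sqrt(s[2]+s[0]**2+s[1]**2).round(4)
    for name,c,r,lo,hi in [("jar",(.36,.35),.09,.03,.07),("grinder",(.6,.385),.07,.02,.09),("katori",(.655,.13),.06,.012,.03),("cup",(.67,-.11),.05,.015,.044),("pile",(.73,.27),.08,.02,.045),("cuptop",(.67,-.11),.05,.055,.065),("kattop",(.655,.13),.06,.03,.04)]:
        m=ok&(np.hypot(X-c[0],Y-c[1])<r)&(Z>lo)&(Z<hi)
        if m.sum()>20: print(n,name,m.sum(),circ(W[m]),W[m].mean(0).round(3))
    m=ok&(np.hypot(X-.48,Y+.41)<.1)&(S<60)&(V>130); m=big(m); print(n,"saucer",cv2.fitEllipse((W[m][:,:2][cv2.convexHull((W[m][:,:2]*1e4).astype(np.int32),returnPoints=False)[:,0]]*1000).astype(np.float32)))
E
python3 b.py
```

```text
scene terra 409 (array([ 600.3, -301.3]), array([65.6, 63.3]), 72.0) z [0.0042 0.0062 0.008 ]
scene blue 10 (array([ 464.6, -255.3]), array([13.,  8.]), 10.4) z [0.0043 0.0074 0.0082]
scene green 580 (array([688. ,  -3.4]), array([61.6, 61.9]), 73.1) z [0.0045 0.0061 0.0078]
scene tray 2565 (array([480.5,  24.7]), array([111.4, 219.1]), 3.3) z [0.0091 0.0112 0.013 ]
scene jar 400 (array([0.3339, 0.3327]), np.float64(0.0414)) [0.366 0.333 0.051]
scene grinder 537 (array([0.5821, 0.3713]), np.float64(0.0254)) [0.601 0.37  0.055]
scene katori 240 (array([0.6705, 0.1376]), np.float64(0.0295)) [0.67  0.137 0.021]
scene cup 235 (array([ 0.6544, -0.1292]), np.float64(0.0339)) [ 0.67  -0.109  0.03 ]
scene pile 775 (array([0.7475, 0.2818]), np.float64(0.0417)) [0.747 0.283 0.033]
scene cuptop 97 (array([ 0.662 , -0.1271]), np.float64(0.0152)) [ 0.662 -0.126  0.057]
scene kattop 118 (array([0.6699, 0.1372]), np.float64(0.0296)) [0.668 0.138 0.032]
scene saucer ((480.3252258300781, -403.56024169921875), (111.49684143066406, 112.54602813720703), 13.710176467895508)
side terra 240 (array([ 598.9, -301.8]), array([68.2, 64.7]), 73.0) z [0.0061 0.008  0.01  ]
side blue 239 (array([ 437. , -237.2]), array([60.5, 67.8]), 1.5) z [0.0057 0.0079 0.0096]Traceback (most recent call last):
  File "b.py", line 13, in <module>
    m=big(m&ok); P=W[m]; print(n,name,m.sum(),rect(P),"z",np.percentile(P[:,2],[10,50,90]).round(4))
  File "b.py", line 11, in big
    return l==1+np.argmax(st[1:,4])
                ~~~~~~~~~^^^^^^^^^^
    return _wrapfunc(a, 'argmax', axis=axis, out=out, **kwds)
    return bound(*args, **kwds)
ValueError: attempt to get argmax of an empty sequence
```

```bash
sed -i 's/    k,l,st,_=/    if m.sum()==0: return m\n            k,l,st,_=/; s/(H<95)&(S>70)/(H<98)\&(S>45)/; s/m=big(m&ok); P=W\[m\];/m=big(m\&ok); P=W[m]\n        if len(P)>5:/' b.py; sed -i 's/        if m.sum()==0/        if m.sum()==0/' b.py; python3 b.py 2>&1| grep side; sed -n 8,14p b.py
```

```text
ok=(X>.3)&(X<.95)&(abs(Y)<.6)
    def big(m):
        if m.sum()==0: return m
            k,l,st,_=cv2.connectedComponentsWithStats(m.astype(np.uint8)); 
        return l==1+np.argmax(st[1:,4])
    for name,m in dict(terra=(S>130)&(H<14)&(Z<.03)&(Y<-.1),blue=(H>100)&(H<125)&(S>120)&(Z<.03)&(Y>-.36),green=(H>60)&(H<98)&(S>45)&(Z<.03),tray=(abs(X-.49)<.12)&(abs(Y-.03)<.16)&(V<120)&(Z<.03)&(S>90)).items():
        m=big(m&ok); P=W[m]
```

```bash
sed -i 's/^            k,l,st/        k,l,st/' b.py; python3 b.py 2>&1| grep side
```

```text
side terra 240 (array([ 598.9, -301.8]), array([68.2, 64.7]), 73.0) z [0.0061 0.008  0.01  ]
side blue 239 (array([ 437. , -237.2]), array([60.5, 67.8]), 1.5) z [0.0057 0.0079 0.0096]
side tray 2174 (array([478.9,  11.2]), array([111. , 200.8]), 3.9) z [0.0108 0.0126 0.0143]
side jar 680 (array([0.3341, 0.3313]), np.float64(0.041)) [0.343 0.363 0.051]
side grinder 799 (array([0.5808, 0.3707]), np.float64(0.0253)) [0.578 0.39  0.055]
side katori 323 (array([0.6695, 0.1373]), np.float64(0.0292)) [0.67  0.138 0.021]
side cup 205 (array([ 0.6571, -0.1138]), np.float64(0.0205)) [ 0.657 -0.105  0.03 ]
side pile 1010 (array([0.742 , 0.2844]), np.float64(0.0419)) [0.742 0.286 0.033]
side cuptop 111 (array([ 0.6622, -0.1272]), np.float64(0.0158)) [ 0.662 -0.127  0.058]
side kattop 141 (array([0.6694, 0.1373]), np.float64(0.0296)) [0.67  0.137 0.033]
side saucer ((481.9820251464844, -409.2705993652344), (106.87419128417969, 108.1064682006836), 146.50747680664062)
```

```bash
cat >> h.py <<'E'
def go(x,y,z,phi,tilt=0):
    """print the delta from the measured pose to TCP x,y,z (m), closing line at phi deg, tilt rad about it"""
    st=ctrl.get_state(); c=R.from_quat(st["tcp_rot"]).as_matrix(); p=np.array(st["eef_pos"])
    best=None
    for k in (-180,0,180):
        f=np.radians(phi+k); Y=np.array([np.cos(f),np.sin(f),0]);Zz=np.array([0,0,-1.]);M=np.c_[np.cross(Y,Zz),Y,Zz]
        rv=R.from_matrix(c.T@M@R.from_rotvec([0,tilt*(1 if k==0 else -1),0]).as_matrix()).as_rotvec()
        if best is None or np.linalg.norm(rv)<np.linalg.norm(best): best=rv
    print("delta",(c.T@(np.array([x,y,z])-p)).round(4),best.round(4),"t",round(float(st["time"]),2),"F",np.round(st["contact_force"],1),"open",np.round(st["opening"],3),"p",p.round(4),"q6",np.round(st["qpos"][5],2))
E
python3 -c "
from h import *
go(.60,-.30,.20,-17.5)"
```

```text
delta [-0.3    -0.075   0.0313] [0.     0.     0.3054] t 1.1 F [-0.7  0.5 -0.2] open 1.001 p [0.675  0.     0.2313] q6 -0.15
```

Request:
carry_out(deltas=[-0.06, -0.015, 0.006, 0, 0, 0.061, -0.12, -0.03, 0.012, 0, 0, 0.122, -0.18, -0.045, 0.018, 0, 0, 0.183, -0.24, -0.06, 0.024, 0, 0, 0.244, -0.3, -0.075, 0.031, 0, 0, 0.305])

```text
time: 1.72
eef_pos: [0.5994, -0.3019, 0.2005]
tcp_rot: [0.807, 0.591, 0.0, 0.0]
contact_force: [0.5, -0.5, -0.4]
opening: 0.997
finger_force: 0.0
```

Request:
carry_out(deltas=[0, 0, 0, 0, 0, 0, 0, 0, 0, 0, 0, 0])

```text
time: 1.98
eef_pos: [0.6, -0.2998, 0.2003]
tcp_rot: [0.806, 0.591, 0.0, -0.0]
contact_force: [-0.9, -0.1, -0.9]
opening: 1.004
finger_force: 0.0
```

```bash
cat > w.py <<'E'
from h import *
import sys
img,d,W,T=cloud("wrist"); np.savez("w.npz",img=img,W=W,T=T)
if len(sys.argv)>1: save(sys.argv[1],img)
hsv=cv2.cvtColor(img,cv2.COLOR_RGB2HSV).astype(int); H,S,V=[hsv[...,i] for i in range(3)]
X,Y,Z=W[...,0],W[...,1],W[...,2]
for name,m in dict(terra=(S>120)&(H<14)&(Z<.045)&(Z>.003)&~((V<110)),blue=(H>100)&(H<125)&(S>120)&(Z<.045)&(Z>-.01),green=(H>60)&(H<98)&(S>45)&(Z<.045)&(Z>-.01),tray=(S>80)&(V<110)&(H<20)&(Z>.005)&(Z<.025)).items():
    if m.sum()<300: continue
    k,l,st,_=cv2.connectedComponentsWithStats(m.astype(np.uint8)); i=1+np.argmax(st[1:,4]); m=l==i; P=W[m]
    c,s,a=cv2.minAreaRect((P[:,:2]*1000).astype(np.float32))
    print(name,m.sum(),"bbox",st[i,:4],"c",np.round(c,1),"s",np.round(s,1),"a",round(a,1),"z",np.percentile(P[:,2],[5,50,95]).round(4))
E
python3 w.py w1.png; python3 -c "
from h import *
go(.60,-.30,.20,-17.5)"
```

```text
terra 2445 bbox [226 146  52  50] c [ 599.4 -303.9] s [65.5 65.5] a 72.6 z [0.006  0.0072 0.0083]
blue 2474 bbox [ 82 129  69  63] c [ 438.6 -239.3] s [65.1 63. ] a 3.7 z [0.006  0.0072 0.0085]
tray 2220 bbox [ 28   0 106  39] c [476.6 -86.1] s [ 35.4 110. ] a 73.4 z [0.0077 0.0122 0.0136]
delta [-0.001  -0.      0.0005] [ 0.0001 -0.0005  0.0014] t 2.02 F [-0.1  0.2 -1. ] open 1.0 p [ 0.6003 -0.299   0.2005] q6 -0.31
```

View pics/w1.png

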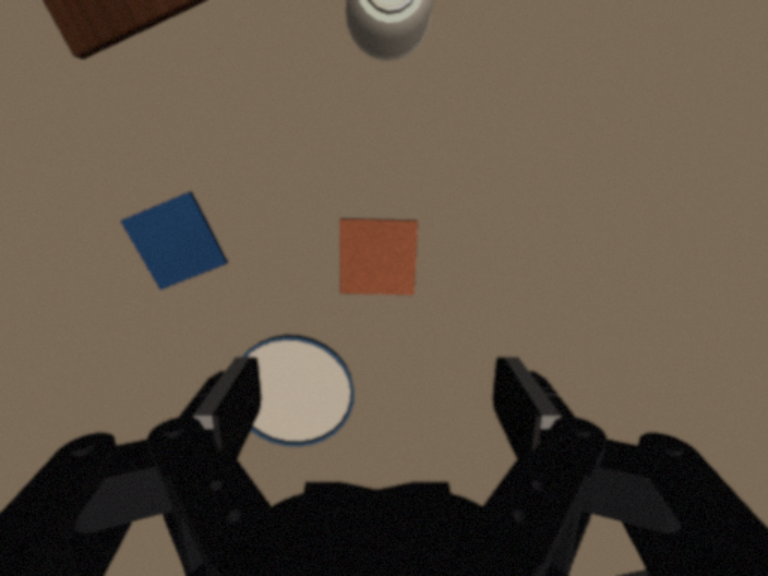

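```bash
python3 -c "
from h import *
D=np.load('w.npz');W=D['W'];img=D['img']
for a in [(155,175),(325,350)]:
    P=W[236:275,a[0]:a[1]].reshape(-1,3);P=P[(P[:,2]>.1)]; print(len(P),P[:,2].min(),P[np.argsort(P[:,2])[:5]].round(3))
m=(np.hypot(W[...,0]-.481,W[...,1]+.405)<.075)&(W[...,2]<.02)
hsv=cv2.cvtColor(img,cv2.COLOR_RGB2HSV); m&=(hsv[...,1]<60)&(hsv[...,2]>130); P=W[m]; h=cv2.convexHull((P[:,:2]*1000).astype(np.float32)); print('saucer',cv2.fitEllipse(h),cv2.minEnclosingCircle(h),np.median(P[:,2]))
go(.5995,-.3035,.03,-17.4)"
```

```text
686 0.2125890970188501 [[ 0.558 -0.29   0.213]
 [ 0.558 -0.289  0.213]
 [ 0.557 -0.292  0.213]
 [ 0.56  -0.283  0.214]
 [ 0.561 -0.28   0.214]]
781 0.21283246672948133 [[ 0.641 -0.311  0.213]
 [ 0.641 -0.311  0.213]
 [ 0.641 -0.311  0.214]
 [ 0.639 -0.316  0.214]
 [ 0.639 -0.317  0.214]]
saucer ((481.7112121582031, -406.0175476074219), (108.8260726928711, 109.255126953125), 154.875732421875) ((481.3788757324219, -406.37481689453125), 55.54292678833008) 0.007316304712652488
delta [-0.0046  0.0005  0.1705] [ 0.0001 -0.0005 -0.0003] t 2.02 F [-0.1  0.2 -1. ] open 1.0 p [ 0.6003 -0.299   0.2005] q6 -0.31
```

Terracotta is centred below the gripper and square to it (378,256), blue is at (175,240), the saucer is at (297,390), and the fingertips are confirmed 13 mm behind the TCP when open. I'll go down to grasp.

Request:
carry_out(deltas=[-0.002, 0, 0.06, 0, 0, 0, -0.004, 0, 0.12, 0, 0, 0, -0.004, 0, 0.17, 0, 0, 0, -0.004, 0, 0.195, 0, 0, 0, -0.004, 0, 0.2045, 0, 0, 0], grip=86, grip_force=30)

```text
time: 2.65
eef_pos: [0.5985, -0.3011, -0.0062]
tcp_rot: [0.806, 0.593, -0.0, -0.002]
contact_force: [0.9, 0.0, -0.1]
opening: 0.856
finger_force: 0.0
```

Request:
carry_out(deltas=[0, 0, 0, 0, 0, 0, 0, 0, 0, 0, 0, 0, 0, 0, 0, 0, 0, 0, 0, 0, 0, 0, 0, 0], grip=60, grip_force=30)

```text
time: 3.15
eef_pos: [0.5992, -0.3041, -0.0033]
tcp_rot: [0.806, 0.591, 0.0, 0.001]
contact_force: [-0.0, 0.5, 0.2]
opening: 0.759
finger_force: 34.1
```

Request:
carry_out(deltas=[0, 0, -0.03, 0, 0, 0, 0, 0, -0.085, 0, 0, 0, 0.03, -0.025, -0.13, 0, 0, -0.06, 0.07, -0.056, -0.17, 0, 0, -0.12, 0.115, -0.093, -0.2, 0, 0, -0.18])

```text
time: 3.78
eef_pos: [0.5463, -0.1698, 0.1962]
tcp_rot: [0.75, 0.662, 0.001, 0.002]
contact_force: [0.7, 0.8, -0.3]
opening: 0.764
finger_force: 34.2
```

Request:
carry_out(deltas=[0.045, -0.039, 0, 0, 0, -0.06, 0.09, -0.078, 0, 0, 0, -0.12, 0.152, -0.09, 0, 0, 0, -0.1865, 0.1678, -0.0623, 0, 0, 0, -0.1865, 0.1678, -0.0623, 0, 0, 0, -0.1865])

```text
time: 4.4
eef_pos: [0.5062, 0.005, 0.1942]
tcp_rot: [0.684, 0.729, 0.0, 0.001]
contact_force: [-1.1, -0.6, -0.2]
opening: 0.758
finger_force: 34.2
```

```bash
python3 w.py w2.png; python3 -c "
from h import *
go(.48,.0,.2,3.5)"
```

```text
blue 638 bbox [182 303  35  28] c [ 447.1 -224.1] s [49.5 50.8] a 19.7 z [0.0063 0.0075 0.0086]
green 2394 bbox [356 156  68  60] c [685.1  -6.2] s [63.8 66. ] a 73.9 z [0.0059 0.0071 0.0082]
tray 11492 bbox [179  67  97 130] c [477.2  44.6] s [109.1 151.2] a 3.8 z [0.0109 0.0122 0.0134]
delta [-0.0027 -0.0257 -0.0062] [0.0001 0.0003 0.0018] t 4.45 F [-1.  -0.8 -0.2] open 0.757 p [0.5055 0.0043 0.1938] q6 -0.25
```

View pics/w2.png

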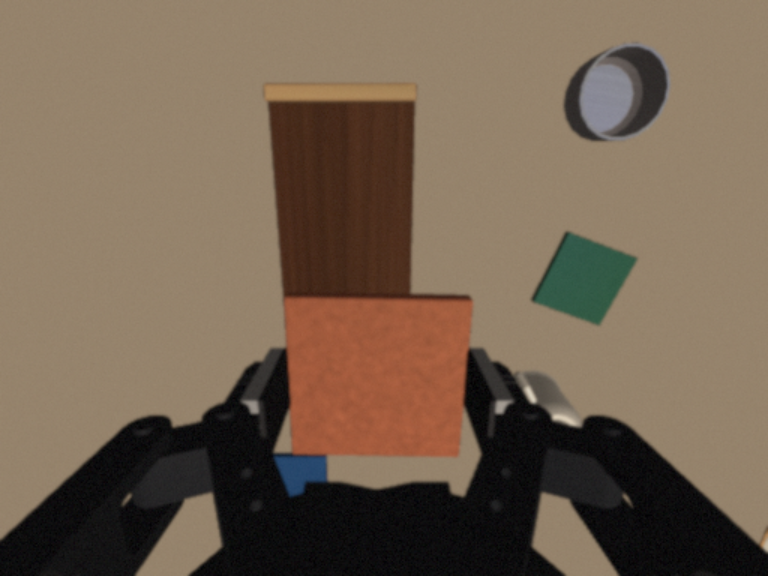

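The held coaster is square in the hand (378,375), the tray is at (345,200) with its lip at (340,93), green is at (585,278) and the katori at (617,92). I'll get tray frame and in-hand offset.

```bash
cat > tr.py <<'E'
from h import *
D=np.load('w.npz');W=D['W'];img=D['img'];T=D['T']
hsv=cv2.cvtColor(img,cv2.COLOR_RGB2HSV).astype(int);H,S,V=[hsv[...,i] for i in range(3)]
X,Y,Z=W[...,0],W[...,1],W[...,2]
m=(S>80)&(V<110)&(H<20)&(Z>.005)&(Z<.025)&(Y>-.02)&(Y<.14)&(abs(X-.478)<.07)
# left/right edges by bins along y
ys=np.arange(.0,.115,.005); L=[];Rr=[]
for y in ys:
    x=X[m&(abs(Y-y)<.0025)]
    L.append(x.min());Rr.append(x.max())
pl=np.polyfit(ys,L,1);pr=np.polyfit(ys,Rr,1);print("edges slopes deg",np.degrees(np.arctan([pl[0],pr[0]])),"mid at y=0.05",(np.polyval(pl,.05)+np.polyval(pr,.05))/2,"w",np.polyval(pr,.05)-np.polyval(pl,.05))
lip=(S>60)&(V>110)&(Z>.015)&(Z<.03)&(Y>.08)&(abs(X-.475)<.07)
P=W[lip];print("lip",len(P),cv2.minAreaRect((P[:,:2]*1000).astype(np.float32)),np.median(P[:,2]))
xs=np.arange(.43,.525,.01); yt=[Y[m&(abs(X-x)<.005)].max() for x in xs]; yl=[Y[lip&(abs(X-x)<.005)].min() for x in xs]
print("inner tray",np.polyfit(xs-.475,yt,1),"lip",np.polyfit(xs-.475,yl,1))
st=ctrl.get_state();c=R.from_quat(st["tcp_rot"]).as_matrix()
t=(S>120)&(H<14)&(Z>.12); Q=(W[t]-st["eef_pos"])@c
print("held in tool",t.sum(),cv2.minAreaRect((Q[:,:2]*1000).astype(np.float32)),"z",np.median(Q[:,2]))
E
python3 tr.py
```

```text
edges slopes deg [-3.95414745 -3.65172771] mid at y=0.05 0.47685811835155856 w 0.10834036845817302
lip 1294 ((471.045166015625, 125.55567932128906), (109.39341735839844, 11.98551082611084), 3.797407388687134) 0.02197904966723166
inner tray [0.06574611 0.12024634] lip [0.06824425 0.11966726]
held in tool 13066 ((-1.7050209045410156, 0.41368865966796875), (66.9831314086914, 132.06158447265625), 0.5410676002502441) z -0.012908333094872517
```

Request:
carry_out(deltas=[0.04, -0.013, 0.05, 0, 0, -0.005, 0.078, -0.026, 0.1, 0, 0, -0.005, 0.078, -0.026, 0.14, 0, 0, -0.005, 0.078, -0.026, 0.144, 0, 0, -0.005, 0.078, -0.026, 0.144, 0, 0, -0.005])

```text
time: 5.08
eef_pos: [0.4756, 0.0794, 0.0507]
tcp_rot: [0.684, 0.73, 0.0, 0.001]
contact_force: [0.7, -0.4, -0.2]
opening: 0.759
finger_force: 34.2
```

```bash
cat > s.py <<'E'
import sys
from h import *
# mean of several readings (camera calls pass time)
ps=[]
for i in range(3):
    ps.append(ctrl.get_state()["eef_pos"]); ctrl.read_camera("side") if i<2 else 0
print(np.round(ps,4).tolist())
p=np.mean(ps,0); st=ctrl.get_state(); c=R.from_quat(st["tcp_rot"]).as_matrix()
if len(sys.argv)>3: print("shift",(c.T@(np.array(sys.argv[1:4],float)-p)).round(4))
if len(sys.argv)>4: go(*map(float,sys.argv[1:]))
E
python3 s.py .4749 .0806 .0085 3.8
```

```text
[[0.4756, 0.0794, 0.0507], [0.4765, 0.0794, 0.0516], [0.4768, 0.0794, 0.0519]]
shift [ 0.0013 -0.0015  0.0429]
delta [ 0.0013 -0.002   0.0434] [ 0.0045  0.0006 -0.0011] t 5.17 F [ 0.2  0.4 -0.3] open 0.763 p [0.4768 0.0794 0.0519] q6 -0.11
```

Request:
carry_out(deltas=[0.001, -0.002, 0.02, 0, 0, 0, 0.001, -0.002, 0.035, 0, 0, 0, 0.001, -0.002, 0.04, 0, 0, 0, 0.001, -0.002, 0.043, 0, 0, 0, 0.001, -0.002, 0.043, 0, 0, 0])

```text
time: 5.8
eef_pos: [0.4732, 0.081, 0.007]
tcp_rot: [0.683, 0.73, 0.0, 0.0]
contact_force: [-0.4, -0.1, -0.4]
opening: 0.761
finger_force: 34.2
```

Request:
carry_out(deltas=[0, 0, 0.0005, 0, 0, 0, 0, 0, 0.001, 0, 0, 0])

```text
time: 6.05
eef_pos: [0.4731, 0.0811, 0.0067]
tcp_rot: [0.683, 0.73, 0.0, 0.0]
contact_force: [-2.2, -0.9, 10.1]
opening: 0.761
finger_force: 35.1
```

Request:
carry_out(deltas=[0, 0, 0.0005, 0, 0, 0, 0, 0, 0.001, 0, 0, 0])

```text
time: 6.3
eef_pos: [0.4732, 0.0811, 0.0066]
tcp_rot: [0.683, 0.73, -0.0, -0.0]
contact_force: [-6.5, -0.6, 16.9]
opening: 0.757
finger_force: 35.9
```

Request:
carry_out(deltas=[0, 0, -0.001, 0, 0, 0, 0, 0, -0.001, 0, 0, 0, 0, 0, -0.001, 0, 0, 0], grip=95)

```text
time: 6.68
eef_pos: [0.4723, 0.0811, 0.0052]
tcp_rot: [0.683, 0.73, -0.0, -0.0]
contact_force: [-0.4, 0.1, 0.1]
opening: 0.948
finger_force: 0.0
```

Request:
carry_out(deltas=[0, 0, -0.02, 0, 0, 0, 0, 0, -0.08, 0, 0, 0, -0.05, -0.01, -0.11, 0, 0, 0, -0.11, -0.02, -0.11, 0, 0, 0, -0.17, -0.03, -0.11, 0, 0, 0])

```text
time: 7.3
eef_pos: [0.4539, -0.0921, 0.1162]
tcp_rot: [0.683, 0.731, 0.0, 0.001]
contact_force: [0.7, 1.2, 0.7]
opening: 0.951
finger_force: 0.0
```

Request:
carry_out(deltas=[-0.06, -0.01, 0, 0, 0, 0, -0.11, -0.02, 0, 0, 0, 0, -0.148, -0.026, 0, 0, 0, 0, -0.148, -0.026, 0, 0, 0, 0, -0.148, -0.026, 0, 0, 0, 0])

```text
time: 7.92
eef_pos: [0.4375, -0.2393, 0.1149]
tcp_rot: [0.683, 0.73, 0.0, -0.001]
contact_force: [-0.2, -0.2, -0.3]
opening: 0.951
finger_force: 0.0
```

```bash
python3 w.py; python3 s.py .4386 -.2393 -.0045 3.7
```

```text
blue 4045 bbox [218 155  68  63] c [ 437.7 -239. ] s [63.7 64.5] a 3.8 z [0.0061 0.0072 0.0082]
tray 2100 bbox [256   0 139  16] c [485.7 -83.9] s [109.6   9.4] a 3.6 z [0.0072 0.0119 0.0133]
[[0.4376, -0.2388, 0.115], [0.4377, -0.2387, 0.1151], [0.4378, -0.2386, 0.1152]]
shift [-0.0007  0.0009  0.1196]
delta [-0.0008  0.0008  0.1197] [-0.0005 -0.0006  0.0035] t 8.07 F [-0.4  0.5  0.4] open 0.954 p [ 0.4378 -0.2386  0.1152] q6 -0.77
```

Request:
carry_out(deltas=[0, 0, 0.05, 0, 0, 0, 0, 0, 0.09, 0, 0, 0, 0, 0, 0.11, 0, 0, 0, 0, 0, 0.1195, 0, 0, 0, 0, 0, 0.1195, 0, 0, 0], grip=86)

```text
time: 8.7
eef_pos: [0.4379, -0.2393, -0.0041]
tcp_rot: [0.683, 0.731, -0.0, -0.0]
contact_force: [-0.4, 0.7, -0.7]
opening: 0.858
finger_force: 0.0
```

Request:
carry_out(deltas=[0, 0, 0, 0, 0, 0, 0, 0, 0, 0, 0, 0, 0, 0, 0, 0, 0, 0, 0, 0, 0, 0, 0, 0], grip=60)

```text
time: 9.2
eef_pos: [0.4387, -0.2406, -0.0028]
tcp_rot: [0.683, 0.73, 0.0, 0.001]
contact_force: [-0.1, 1.0, 6.9]
opening: 0.757
finger_force: 33.9
```

Request:
carry_out(deltas=[0, 0, -0.03, 0, 0, 0, 0, 0, -0.08, 0, 0, 0, 0.04, 0.01, -0.12, 0, 0, 0, 0.095, 0.02, -0.14, 0, 0, 0, 0.15, 0.033, -0.14, 0, 0, 0])

```text
time: 9.82
eef_pos: [0.4618, -0.0874, 0.1381]
tcp_rot: [0.684, 0.73, 0.001, 0.002]
contact_force: [0.8, -0.7, -1.1]
opening: 0.756
finger_force: 33.7
```

Request:
carry_out(deltas=[0.05, 0.01, 0, 0, 0, 0, 0.1, 0.02, 0, 0, 0, 0, 0.121, 0.025, 0, 0, 0, 0, 0.121, 0.025, 0, 0, 0, 0, 0.121, 0.025, 0, 0, 0, 0])

```text
time: 10.45
eef_pos: [0.4773, 0.0338, 0.1357]
tcp_rot: [0.683, 0.73, -0.0, -0.0]
contact_force: [0.4, 0.4, -0.4]
opening: 0.753
finger_force: 33.7
```

```bash
python3 w.py w3.png; python3 s.py .478 .034 .06 3.8;  python3 - <<'E'
from h import *
D=np.load('w.npz');W=D['W'];img=D['img'];T=D['T']
hsv=cv2.cvtColor(img,cv2.COLOR_RGB2HSV).astype(int);H,S,V=[hsv[...,i] for i in range(3)]
st=ctrl.get_state();c=R.from_quat(st["tcp_rot"]).as_matrix()
t=(S>100)&(H>100)&(H<125)&(W[...,2]>.1); Q=(W[t]-st["eef_pos"])@c
print("held",t.sum(),(np.percentile(Q,[1,99],axis=0)*1000).round(1),np.median(Q[:,2]))
E
```

```text
terra 4767 bbox [216 104  71  71] c [474.   77.4] s [67.1 68.2] a 2.9 z [0.0179 0.0192 0.0203]
green 3148 bbox [395 193  82  68] c [685.7  -6.2] s [64.2 66. ] a 73.9 z [0.006  0.0073 0.0084]
tray 5401 bbox [195  95 115  93] c [475.2  74.4] s [109.7  91. ] a 3.8 z [0.011  0.0122 0.0134]
[[0.4774, 0.0335, 0.1357], [0.4775, 0.0333, 0.1358], [0.4776, 0.0333, 0.1359]]
shift [0.0006 0.0006 0.0758]
delta [0.0006 0.0005 0.0759] [-0.0003  0.0001 -0.0014] t 10.6 F [-0.5 -0.1 -0.6] open 0.753 p [0.4776 0.0333 0.1359] q6 -0.21
held 13450 [[-29.5 -56.1 -93.8]
 [ 34.3  55.2  -8.2]] -0.009822081513109614
```

View pics/w3.png

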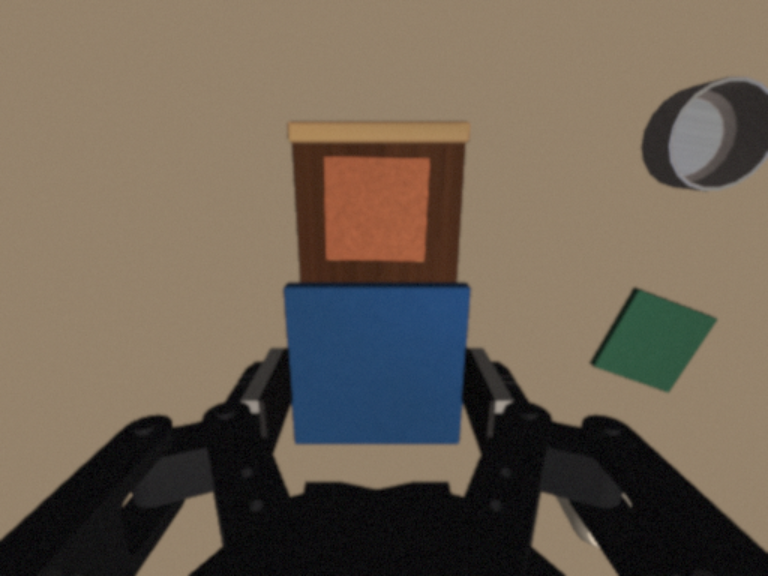

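Terracotta lies at (377,208), centred and about 10 mm from the lip. Blue is square in the hand at (377,365). I'll tilt and lower it onto terracotta's edge.

Request:
carry_out(deltas=[-0.002, 0.0005, 0.05, 0, 0.154, 0, -0.002, 0.0005, 0.09, 0, 0.154, 0, -0.002, 0.0005, 0.112, 0, 0.154, 0, -0.002, 0.0005, 0.12, 0, 0.154, 0, -0.002, 0.0005, 0.1215, 0, 0.154, 0])

```text
time: 11.22
eef_pos: [0.4786, 0.0319, 0.0147]
tcp_rot: [0.681, 0.728, 0.053, -0.056]
contact_force: [-0.5, -0.8, -0.8]
opening: 0.754
finger_force: 33.7
```

```bash
python3 s.py .4781 .0312 .0126 3.8 .154
```

```text
[[0.4786, 0.0319, 0.0147], [0.479, 0.032, 0.0151], [0.4792, 0.032, 0.0155]]
shift [-0.0011 -0.0009  0.0023]
delta [-0.0012 -0.0012  0.0027] [0.0019 0.0006 0.0003] t 11.32 F [-0.1  0.5 -0.4] open 0.757 p [0.4792 0.032  0.0155] q6 -0.42
```

Request:
carry_out(deltas=[-0.001, -0.0007, 0.0005, 0, 0, 0, -0.0011, -0.0007, 0.001, 0, 0, 0])

```text
time: 11.58
eef_pos: [0.4782, 0.0313, 0.0141]
tcp_rot: [0.681, 0.728, 0.053, -0.056]
contact_force: [0.4, 0.4, 0.5]
opening: 0.754
finger_force: 33.8
```

Request:
carry_out(deltas=[-0.0001, 0, 0.0005, 0, 0, 0, -0.00015, 0, 0.001, 0, 0, 0])

```text
time: 11.82
eef_pos: [0.4783, 0.0314, 0.0138]
tcp_rot: [0.681, 0.728, 0.053, -0.056]
contact_force: [-4.2, -1.0, 11.1]
opening: 0.759
finger_force: 34.9
```

Request:
carry_out(deltas=[0, 0, 0, 0, 0, 0])

```text
time: 11.95
eef_pos: [0.4782, 0.0314, 0.0138]
tcp_rot: [0.681, 0.728, 0.053, -0.056]
contact_force: [-3.5, -0.3, 9.4]
opening: 0.75
finger_force: 34.7
```

Request:
carry_out(deltas=[0, 0, -0.0005, 0, 0, 0, 0, 0, -0.001, 0, 0, 0, 0, 0, -0.001, 0, 0, 0], grip=95)

```text
time: 12.32
eef_pos: [0.4776, 0.0313, 0.0132]
tcp_rot: [0.681, 0.728, 0.052, -0.056]
contact_force: [-0.2, -0.4, -0.6]
opening: 0.947
finger_force: 0.0
```

Request:
carry_out(deltas=[0, 0, -0.02, 0, 0, 0, 0, 0, -0.07, 0, 0, 0, 0, 0, -0.12, 0, -0.154, 0, 0, 0, -0.12, 0, -0.154, 0, 0, 0, -0.12, 0, -0.154, 0])

```text
time: 12.95
eef_pos: [0.4783, 0.0132, 0.1312]
tcp_rot: [0.683, 0.73, -0.0, -0.001]
contact_force: [-0.5, 0.0, -1.0]
opening: 0.952
finger_force: 0.0
```

```bash
python3 w.py w4.png; python3 s.py .6855 -.0055 .13 -16.1
```

```text
terra 3976 bbox [215  80  74  56] c [473.4  87.4] s [67.5 48.3] a 3.9 z [0.0179 0.0192 0.0204]
blue 4220 bbox [218 137  70  64] c [477.9  31.1] s [64.9 64.2] a 3.3 z [0.0197 0.0244 0.0285]
green 3435 bbox [401 176  85  71] c [685.4  -6.3] s [63.9 66.5] a 73.5 z [0.0059 0.0071 0.0083]
tray 12966 bbox [192  70 121 200] c [478.9  16.1] s [110.  208.2] a 3.8 z [0.011  0.0122 0.0133]
[[0.4777, 0.0132, 0.1303], [0.4775, 0.0131, 0.1299], [0.4775, 0.0129, 0.1298]]
shift [-0.0322  0.2062 -0.0008]
delta [-0.0321  0.2063 -0.0011] [-0.0042 -0.0008  0.347 ] t 13.1 F [-0.5 -1.3 -0.2] open 0.952 p [0.4775 0.0129 0.1298] q6 -0.25
```

View pics/w4.png

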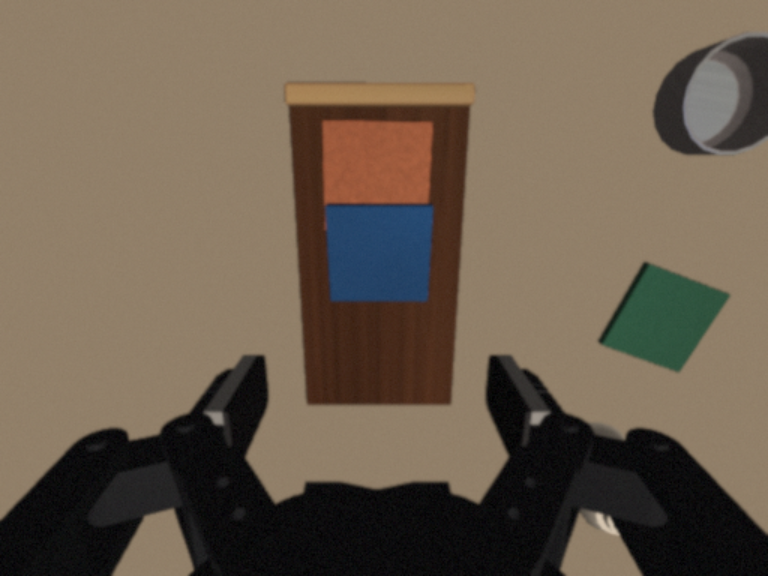

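Blue leans properly on terracotta, overlapping about a third, at (380,253). Green is at (665,317). I'll go to green.

Request:
carry_out(deltas=[-0.008, 0.052, 0, 0, 0, 0.09, -0.016, 0.104, 0, 0, 0, 0.18, -0.024, 0.155, 0.02, 0, 0, 0.27, -0.033, 0.206, 0.05, 0, 0, 0.347, -0.033, 0.206, 0.06, 0, 0, 0.347])

```text
time: 13.72
eef_pos: [0.6859, -0.007, 0.0644]
tcp_rot: [0.799, 0.601, -0.003, -0.003]
contact_force: [-0.8, -0.1, 0.1]
opening: 0.949
finger_force: 0.0
```

Request:
carry_out(deltas=[0, 0, 0, 0, 0, 0])

```text
time: 13.85
eef_pos: [0.6845, -0.0063, 0.0685]
tcp_rot: [0.799, 0.601, -0.002, -0.002]
contact_force: [-0.3, 0.7, 1.0]
opening: 0.949
finger_force: 0.0
```

```bash
python3 s.py .6855 -.0063 -.0045 -16.2
```

```text
[[0.6845, -0.0063, 0.0685], [0.6853, -0.0063, 0.0708], [0.686, -0.0063, 0.0725]]
shift [0.0001 0.0002 0.0751]
delta [-0.0001 -0.0005  0.077 ] [ 0.0001 -0.0001  0.0024] t 13.95 F [ 0.7 -0.7  0.1] open 0.949 p [ 0.686  -0.0063  0.0725] q6 0.12
```

Request:
carry_out(deltas=[0, 0, 0.04, 0, 0, 0, 0, 0, 0.065, 0, 0, 0, 0, 0, 0.0735, 0, 0, 0, 0, 0, 0.0735, 0, 0, 0], grip=86)

```text
time: 14.45
eef_pos: [0.6869, -0.0063, -0.0002]
tcp_rot: [0.799, 0.601, 0.001, 0.001]
contact_force: [0.5, 0.8, -1.1]
opening: 0.864
finger_force: 0.0
```

```bash
python3 s.py .6855 -.0063 -.0045 -16.2
```

```text
[[0.6869, -0.0063, -0.0002], [0.6876, -0.0064, 0.0005], [0.6879, -0.0065, 0.0008]]
shift [-0.0004 -0.0019  0.0049]
delta [-0.0005 -0.0024  0.0053] [ 0.0035 -0.0005  0.0024] t 14.55 F [-0.3  0.1 -0. ] open 0.86 p [ 0.6879 -0.0065  0.0008] q6 0.12
```

Request:
carry_out(deltas=[0, -0.002, 0.004, 0, 0, 0, 0, -0.002, 0.0045, 0, 0, 0])

```text
time: 14.8
eef_pos: [0.6847, -0.0057, -0.0058]
tcp_rot: [0.799, 0.601, 0.0, 0.0]
contact_force: [-0.1, 0.6, -0.5]
opening: 0.86
finger_force: 0.0
```

Request:
carry_out(deltas=[0, 0, 0, 0, 0, 0, 0, 0, 0, 0, 0, 0, 0, 0, 0, 0, 0, 0, 0, 0, 0, 0, 0, 0], grip=60)

```text
time: 15.3
eef_pos: [0.6852, -0.0058, -0.0056]
tcp_rot: [0.799, 0.601, 0.0, 0.0]
contact_force: [0.0, 0.4, 2.4]
opening: 0.76
finger_force: 34.2
```

Request:
carry_out(deltas=[0, 0, -0.03, 0, 0, 0, 0, 0, -0.08, 0, 0, 0, -0.013, -0.04, -0.12, 0, 0, -0.08, -0.03, -0.09, -0.135, 0, 0, -0.17, -0.047, -0.14, -0.135, 0, 0, -0.26])

```text
time: 15.92
eef_pos: [0.5365, -0.0124, 0.1302]
tcp_rot: [0.713, 0.701, 0.001, 0.001]
contact_force: [-0.5, -0.2, 0.3]
opening: 0.757
finger_force: 33.9
```

```bash
python3 s.py .481 -.0127 .13 3.8
```

```text
[[0.5365, -0.0124, 0.1302], [0.5269, -0.0108, 0.1252], [0.5298, -0.011, 0.1254]]
shift [-0.0023 -0.0501 -0.0026]
delta [-0.0027 -0.0488 -0.0042] [-0.0098 -0.0021 -0.0861] t 16.02 F [-0.1  0.4 -1.5] open 0.756 p [ 0.5298 -0.011   0.1254] q6 -0.19
```

Request:
carry_out(deltas=[-0.0025, -0.0488, -0.004, 0, 0, -0.086, -0.0025, -0.0488, -0.004, 0, 0, -0.086, -0.0025, -0.0488, -0.004, 0, 0, -0.086])

```text
time: 16.4
eef_pos: [0.4892, -0.0139, 0.1332]
tcp_rot: [0.684, 0.73, 0.0, 0.001]
contact_force: [0.7, 0.0, -0.3]
opening: 0.758
finger_force: 33.9
```

```bash
python3 w.py; python3 s.py .481 -.0127 .0126 3.8;  python3 - <<'E'
from h import *
D=np.load('w.npz');W=D['W'];img=D['img'];T=D['T']
hsv=cv2.cvtColor(img,cv2.COLOR_RGB2HSV).astype(int);H,S,V=[hsv[...,i] for i in range(3)]
st=ctrl.get_state();c=R.from_quat(st["tcp_rot"]).as_matrix()
t=(S>45)&(H>60)&(H<98)&(W[...,2]>.1); Q=(W[t]-st["eef_pos"])@c; Q=Q[Q[:,2]>-.025]
print("held",t.sum(),(np.percentile(Q,[1,99],axis=0)*1000).round(1),np.median(Q[:,2]))
E
```

```text
terra 4322 bbox [202  45  77  59] c [473.3  87.9] s [67.3 47.7] a 3.5 z [0.0179 0.0192 0.0205]
blue 4695 bbox [206 105  73  69] c [478.2  29.7] s [64.9 65.7] a 3.7 z [0.0197 0.0244 0.0285]
tray 8511 bbox [179  34 125 157] c [477.   49.2] s [109.5 142.6] a 3.9 z [0.011  0.0122 0.0138]
[[0.4897, -0.014, 0.1335], [0.4898, -0.0139, 0.1335], [0.4897, -0.0139, 0.1334]]
shift [ 0.0019 -0.0088  0.1208]
delta [ 0.0018 -0.0088  0.1208] [ 0.0012  0.0004 -0.001 ] t 16.55 F [-0.  -0.6 -1.6] open 0.766 p [ 0.4897 -0.0139  0.1334] q6 -0.3
held 15208 [[-31.1 -32.6 -14.2]
 [ 32.9  31.3 -11.1]] -0.012715407216375488
```

Request:
carry_out(deltas=[0.001, -0.008, 0.05, 0, 0.155, 0, 0.001, -0.008, 0.09, 0, 0.155, 0, 0.001, -0.008, 0.11, 0, 0.155, 0, 0.001, -0.008, 0.116, 0, 0.155, 0, 0.001, -0.008, 0.118, 0, 0.155, 0])

```text
time: 17.18
eef_pos: [0.4812, -0.0134, 0.0152]
tcp_rot: [0.681, 0.728, 0.053, -0.056]
contact_force: [-0.4, 0.4, -0.9]
opening: 0.759
finger_force: 33.9
```

```bash
python3 s.py .4815 -.0136 .0122 3.8 .155
```

```text
[[0.4812, -0.0134, 0.0152], [0.4813, -0.0134, 0.0154], [0.4814, -0.0134, 0.0158]]
shift [-0.0007  0.0002  0.0032]
delta [-0.0007  0.0001  0.0035] [ 0.0018  0.0007 -0.0004] t 17.27 F [-0.8 -0.  -0.3] open 0.76 p [ 0.4814 -0.0134  0.0158] q6 -0.51
```

Request:
carry_out(deltas=[-0.0003, 0, 0.001, 0, 0, 0, -0.0004, 0, 0.002, 0, 0, 0])

```text
time: 17.52
eef_pos: [0.4809, -0.0134, 0.0135]
tcp_rot: [0.681, 0.728, 0.053, -0.056]
contact_force: [0.9, 0.3, -0.9]
opening: 0.76
finger_force: 33.9
```

Request:
carry_out(deltas=[-0.0001, 0, 0.0005, 0, 0, 0, -0.00015, 0, 0.001, 0, 0, 0])

```text
time: 17.77
eef_pos: [0.4803, -0.0133, 0.0119]
tcp_rot: [0.682, 0.728, 0.053, -0.056]
contact_force: [-1.5, 0.1, 0.1]
opening: 0.759
finger_force: 33.9
```

Request:
carry_out(deltas=[-0.0001, 0, 0.0005, 0, 0, 0, -0.00015, 0, 0.001, 0, 0, 0])

```text
time: 18.02
eef_pos: [0.4803, -0.0133, 0.0113]
tcp_rot: [0.681, 0.728, 0.053, -0.057]
contact_force: [-2.4, 0.8, 6.2]
opening: 0.76
finger_force: 34.5
```

Contact felt; release and withdraw.

Request:
carry_out(deltas=[0, 0, -0.0005, 0, 0, 0, 0, 0, -0.0005, 0, 0, 0, 0, 0, -0.001, 0, 0, 0], grip=95)

```text
time: 18.4
eef_pos: [0.4803, -0.0134, 0.0117]
tcp_rot: [0.682, 0.728, 0.053, -0.057]
contact_force: [-0.2, 0.0, 0.8]
opening: 0.95
finger_force: 0.0
```

Request:
carry_out(deltas=[0, 0, -0.02, 0, 0, 0, 0, 0, -0.07, 0, 0, 0, 0, 0, -0.13, 0, -0.155, 0, 0, 0, -0.16, 0, -0.155, 0, 0, 0, -0.16, 0, -0.155, 0], grip=100)

```text
time: 19.02
eef_pos: [0.4839, -0.0385, 0.1731]
tcp_rot: [0.684, 0.73, 0.002, 0.003]
contact_force: [0.4, 0.9, -0.7]
opening: 0.997
finger_force: 0.0
```

```bash
python3 w.py w5.png; python3 s.py .662 -.127 .2 3.8
```

```text
terra 3357 bbox [215  26  67  53] c [473.3  87.6] s [66.7 47.3] a 2.9 z [0.0179 0.0192 0.0204]
blue 2860 bbox [218  80  64  46] c [477.5  39.9] s [65.  44.3] a 3.9 z [0.0222 0.0255 0.0286]
green 3330 bbox [218 126  62  57] c [480.3 -14.7] s [65.3 64.2] a 3.4 z [0.0196 0.0245 0.0287]
tray 9571 bbox [193  15 112 198] c [478.6  16.4] s [110.2 208.6] a 3.8 z [0.0109 0.0122 0.0137]
[[0.4823, -0.0382, 0.1706], [0.4813, -0.0379, 0.169], [0.4808, -0.0378, 0.168]]
shift [-0.1006  0.1742 -0.0315]
delta [-0.1008  0.1749 -0.0326] [-0.003  -0.0013 -0.0011] t 19.18 F [-0.3 -0.8 -0.1] open 1.0 p [ 0.4808 -0.0378  0.168 ] q6 -0.35
```

View pics/w5.png

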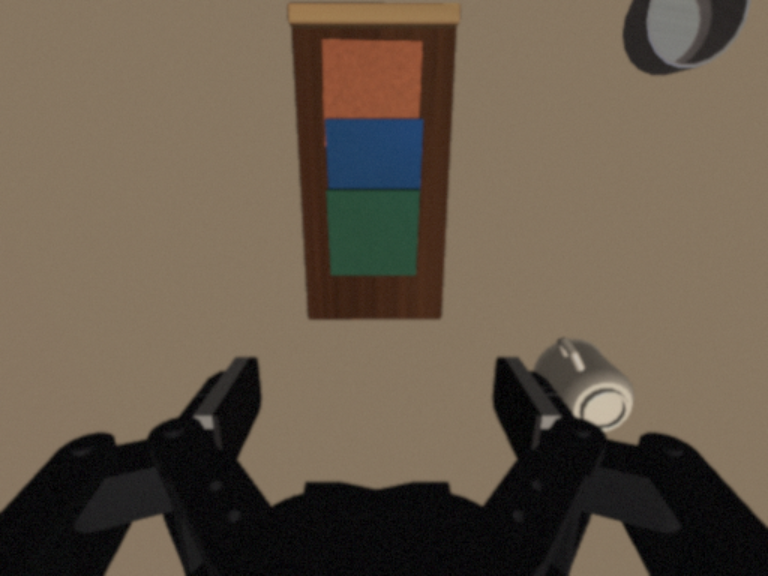

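The three coasters are shingled straight along the tray: terracotta (372,78), blue (375,153), green (373,232). The cup's foot is at (603,405), with its handle up-left (570,352). Now the cup.

Request:
carry_out(deltas=[-0.03, 0.05, -0.01, 0, 0, 0, -0.06, 0.09, -0.02, 0, 0, 0, -0.09, 0.13, -0.03, 0, 0, 0, -0.115, 0.174, -0.032, 0, 0, 0, -0.115, 0.174, -0.032, 0, 0, 0])

```text
time: 19.8
eef_pos: [0.6638, -0.143, 0.1973]
tcp_rot: [0.684, 0.729, -0.001, -0.003]
contact_force: [-0.7, 0.8, 0.8]
opening: 1.002
finger_force: 0.0
```

Request:
carry_out(deltas=[0, 0, 0, 0, 0, 0])

```text
time: 19.92
eef_pos: [0.6617, -0.141, 0.1988]
tcp_rot: [0.684, 0.73, -0.001, -0.003]
contact_force: [-0.4, 0.3, 0.5]
opening: 0.999
finger_force: 0.0
```

```bash
cat > cup.py <<'E'
from h import *
img,d,W,T=cloud("wrist"); save("w6.png",img); X,Y,Z=W[...,0],W[...,1],W[...,2]
def circ(P):
    A=np.c_[2*P[:,:2],np.ones(len(P))]; s=np.linalg.lstsq(A,(P[:,:2]**2).sum(1),rcond=None)[0]; return s[:2].round(4),np.sqrt(s[2]+s[0]**2+s[1]**2).round(4)
near=np.hypot(X-.662,Y+.127)<.06
top=near&(Z>.054)&(Z<.065); P=W[top]; c,r=cv2.minEnclosingCircle((P[:,:2]*1000).astype(np.float32)); print("foot",len(P),c,r,P.mean(0).round(4),np.percentile(P[:,2],[5,95]))
c=np.array(c)/1000
b=near&(Z>.012)&(Z<.044)&(np.hypot(X-c[0],Y-c[1])<.031); print("body",circ(W[b]))
h=near&(Z>.01)&(Z<.05)&(np.hypot(X-c[0],Y-c[1])>.036); Q=W[h][:,:2]-c; print("handle",len(Q),Q.mean(0).round(4),np.degrees(np.arctan2(*Q.mean(0)[::-1])))
E
python3 cup.py; python3 s.py .662 -.127 .2 3.8
```

```text
foot 1263 (661.6865844726562, -130.0759735107422) 23.30916976928711 [ 0.6616 -0.1294  0.0562] [0.05424469 0.06048912]
body (array([ 0.6611, -0.13  ]), np.float64(0.0288))
handle 98 [-0.0227  0.0366] 121.8453340778881
[[0.6617, -0.1408, 0.1997], [0.6618, -0.1407, 0.2006], [0.662, -0.1407, 0.2013]]
shift [0.0137 0.0011 0.0005]
delta [0.0137 0.0009 0.0013] [-0.0014 -0.0007 -0.0003] t 20.07 F [-0.1 -0.8 -0.8] open 0.995 p [ 0.662  -0.1407  0.2013] q6 -0.43
```

View pics/w6.png

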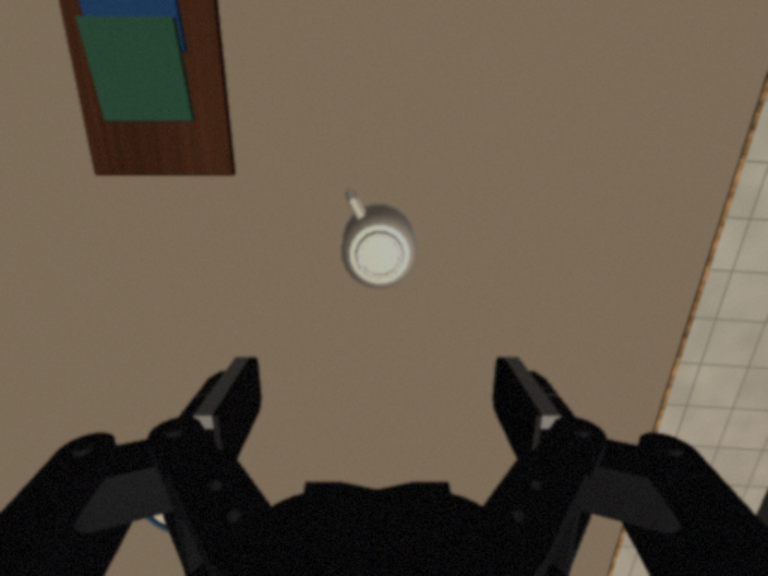

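The cup is at (379,252) with its handle pointing up-left (353,203), about 122° in world. I'll turn the closing line square to the handle and descend.

Request:
carry_out(deltas=[0.011, 0, 0.03, 0, 0, -0.16, 0.011, 0, 0.06, 0, 0, -0.33, 0.011, 0, 0.09, 0, 0, -0.489, 0.011, 0, 0.11, 0, 0, -0.489, 0.011, 0, 0.11, 0, 0, -0.489])

```text
time: 20.7
eef_pos: [0.6608, -0.1298, 0.0902]
tcp_rot: [0.487, 0.873, -0.0, -0.002]
contact_force: [-0.1, 0.5, -0.2]
opening: 1.0
finger_force: 0.0
```

```bash
python3 s.py .6613 -.130 .010 31.8
```

```text
[[0.6608, -0.1298, 0.0902], [0.6621, -0.1303, 0.0919], [0.6629, -0.1306, 0.0931]]
shift [ 0.0006 -0.0005  0.0817]
delta [ 0.0014 -0.0011  0.0831] [ 0.001   0.0013 -0.0018] t 20.8 F [ 0.4 -0.6 -0. ] open 1.003 p [ 0.6629 -0.1306  0.0931] q6 -0.9
```

Request:
carry_out(deltas=[0.0005, -0.0005, 0.03, 0, 0, 0, 0.0005, -0.0005, 0.055, 0, 0, 0, 0.0005, -0.0005, 0.075, 0, 0, 0, 0.0005, -0.0005, 0.081, 0, 0, 0, 0.0005, -0.0005, 0.081, 0, 0, 0])

```text
time: 21.42
eef_pos: [0.6621, -0.1305, 0.0113]
tcp_rot: [0.487, 0.874, 0.0, 0.0]
contact_force: [-0.5, 0.7, -0.1]
opening: 1.002
finger_force: 0.0
```

Request:
carry_out(deltas=[0, 0, 0, 0, 0, 0, 0, 0, 0, 0, 0, 0, 0, 0, 0, 0, 0, 0, 0, 0, 0, 0, 0, 0, 0, 0, 0, 0, 0, 0], grip=50, grip_force=25)

```text
time: 22.05
eef_pos: [0.6627, -0.1307, 0.0125]
tcp_rot: [0.487, 0.874, 0.0, 0.001]
contact_force: [-1.3, 0.4, 5.1]
opening: 0.677
finger_force: 27.6
```

```bash
python3 s.py .6613 -.130 .010 31.8
```

```text
[[0.6627, -0.1307, 0.0125], [0.6627, -0.1307, 0.0125], [0.6627, -0.1307, 0.0125]]
shift [ 0.0014 -0.0008  0.0025]
delta [ 0.0014 -0.0008  0.0025] [ 0.0013  0.0019 -0.0004] t 22.15 F [-1.   0.5  5.1] open 0.67 p [ 0.6627 -0.1307  0.0125] q6 -0.9
```

Request:
carry_out(deltas=[0, 0, -0.02, 0, 0, 0, 0, 0, -0.05, 0, 0, 0, -0.01, -0.03, -0.075, 0, 0, 0, -0.03, -0.07, -0.08, 0, 0, 0, -0.053, -0.115, -0.08, 0, 0, 0])

```text
time: 22.78
eef_pos: [0.5916, -0.2365, 0.0925]
tcp_rot: [0.486, 0.874, 0.0, 0.001]
contact_force: [0.5, -1.2, -2.2]
opening: 0.676
finger_force: 27.6
```

Request:
carry_out(deltas=[-0.023, -0.05, 0, 0, 0, 0, -0.046, -0.1, 0, 0, 0, 0, -0.07, -0.148, 0, 0, 0, 0, -0.086, -0.184, 0, 0, 0, 0, -0.086, -0.184, 0, 0, 0, 0])

```text
time: 23.4
eef_pos: [0.4789, -0.4082, 0.0914]
tcp_rot: [0.488, 0.873, -0.0, 0.0]
contact_force: [0.7, 0.9, -1.8]
opening: 0.675
finger_force: 27.6
```

Request:
carry_out(deltas=[0, 0, 0, 0, 0, 0, 0, 0, 0, 0, 0, 0])

```text
time: 23.65
eef_pos: [0.4812, -0.4047, 0.0909]
tcp_rot: [0.486, 0.874, 0.0, -0.0]
contact_force: [0.2, 0.3, -1.0]
opening: 0.675
finger_force: 27.6
```

```bash
python3 s.py .482 -.4065 .0177 31.8
python3 - <<'E'
from h import *
img,d,W,T=cloud("wrist"); X,Y,Z=W[...,0],W[...,1],W[...,2]
save("w7.png",img)
m=(np.hypot(X-.4815,Y+.406)<.08)&(Z>.003)&(Z<.02); P=W[m]; h=cv2.convexHull((P[:,:2]*1000).astype(np.float32)); print(len(P),cv2.minEnclosingCircle(h),np.median(P[:,2]))
E
```

```text
[[0.4812, -0.4047, 0.0909], [0.4813, -0.4047, 0.0908], [0.4813, -0.4048, 0.0909]]
shift [-0.0019 -0.0003  0.0732]
delta [-0.0018 -0.0003  0.0732] [ 0.0001 -0.0004  0.0012] t 23.75 F [-0.2 -0.  -1.6] open 0.673 p [ 0.4813 -0.4048  0.0909] q6 -1.42
7441 ((481.0429992675781, -405.5716247558594), 59.69051742553711) 0.007376005740242553
```

View pics/w7.png

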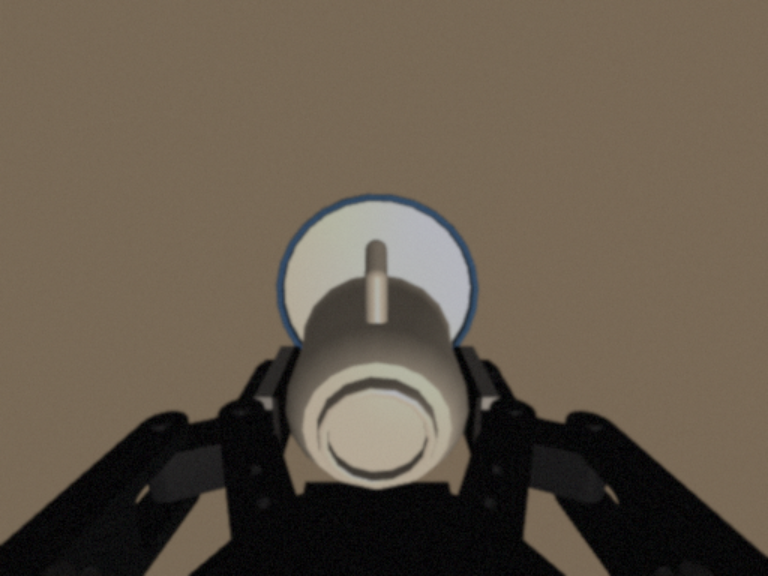

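The cup is held upright, handle straight ahead (376,270), over the saucer whose circle is centred near (378,300). Lowering gently.

Request:
carry_out(deltas=[-0.0015, 0, 0.03, 0, 0, 0, -0.0015, 0, 0.055, 0, 0, 0, -0.0015, 0, 0.067, 0, 0, 0, -0.0015, 0, 0.0705, 0, 0, 0, -0.0015, 0, 0.0715, 0, 0, 0])

```text
time: 24.42
eef_pos: [0.482, -0.4076, 0.0202]
tcp_rot: [0.486, 0.874, -0.0, 0.001]
contact_force: [0.8, -0.7, -0.8]
opening: 0.676
finger_force: 27.6
```

Request:
carry_out(deltas=[0, 0, 0.0005, 0, 0, 0, 0, 0, 0.001, 0, 0, 0])

```text
time: 24.68
eef_pos: [0.4819, -0.4077, 0.0195]
tcp_rot: [0.487, 0.874, -0.0, 0.001]
contact_force: [0.3, 0.2, 2.6]
opening: 0.677
finger_force: 28.0
```

Request:
carry_out(deltas=[0, 0, 0, 0, 0, 0])

```text
time: 24.8
eef_pos: [0.4819, -0.4078, 0.0195]
tcp_rot: [0.487, 0.874, -0.0, 0.001]
contact_force: [-0.8, 0.3, 1.5]
opening: 0.676
finger_force: 27.9
```

Request:
carry_out(deltas=[0, 0, 0, 0, 0, 0, 0, 0, 0, 0, 0, 0, 0, 0, 0, 0, 0, 0, 0, 0, 0, 0, 0, 0], grip=100)

```text
time: 25.3
eef_pos: [0.4814, -0.4072, 0.0184]
tcp_rot: [0.487, 0.874, -0.0, -0.0]
contact_force: [-0.5, -0.3, -0.4]
opening: 1.002
finger_force: 0.0
```

Request:
carry_out(deltas=[0, 0, -0.02, 0, 0, 0, 0, 0, -0.06, 0, 0, 0, 0, 0, -0.11, 0, 0, 0, 0, 0, -0.16, 0, 0, 0, 0, 0, -0.18, 0, 0, 0])

```text
time: 25.92
eef_pos: [0.4828, -0.4087, 0.2043]
tcp_rot: [0.487, 0.874, -0.001, 0.004]
contact_force: [-0.0, -0.1, -0.2]
opening: 1.0
finger_force: 0.0
```

```bash
python3 - <<'E'
from h import *
for n in ["wrist","scene"]:
    img,d,W,T=cloud(n); X,Y,Z=W[...,0],W[...,1],W[...,2]
    near=np.hypot(X-.4815,Y+.406)<.08
    m=near&(Z>.003)&(Z<.02); P=W[m]; h=cv2.convexHull((P[:,:2]*1000).astype(np.float32)); print(n,"saucer",len(P),cv2.minEnclosingCircle(h))
    t=near&(Z>.0645)&(Z<.072); P=W[t]; print("cup top",len(P),cv2.minEnclosingCircle((P[:,:2]*1000).astype(np.float32)),np.median(P[:,2]))
E
python3 s.py .66 .10 .2 98.8
```

```text
wrist saucer 4373 ((481.06494140625, -405.6281433105469), 59.737953186035156)
cup top 262 ((480.6976318359375, -407.29425048828125), 17.482084274291992) 0.06690430367581102
scene saucer 531 ((481.5246276855469, -401.5476379394531), 61.411067962646484)
cup top 23 ((483.6212158203125, -404.4149475097656), 17.776819229125977) 0.06566912139497905
[[0.4825, -0.4084, 0.2023], [0.4816, -0.4073, 0.1992], [0.4809, -0.4066, 0.1971]]
shift [3.375e-01 4.188e-01 1.000e-04]
delta [ 0.3364  0.419  -0.0024] [ 9.0000e-04 -2.0000e-03 -1.1699e+00] t 26.12 F [-0.5  0.6 -0.2] open 1.002 p [ 0.4809 -0.4066  0.1971] q6 -1.42
```

Request:
carry_out(deltas=[0.036, 0.045, 0, 0, 0, -0.12, 0.072, 0.09, 0, 0, 0, -0.25, 0.108, 0.134, 0, 0, 0, -0.38, 0.145, 0.179, 0, 0, 0, -0.51, 0.181, 0.224, 0, 0, 0, -0.64])

```text
time: 26.75
eef_pos: [0.5754, -0.133, 0.1949]
tcp_rot: [0.185, 0.983, 0.001, -0.003]
contact_force: [0.6, -0.6, -0.3]
opening: 1.0
finger_force: 0.0
```

```bash
python3 s.py .670 .1374 .15 98.8
```

```text
[[0.5754, -0.133, 0.1949], [0.5768, -0.1267, 0.1949], [0.5761, -0.1299, 0.1949]]
shift [0.0085 0.2831 0.0454]
delta [0.0085 0.2831 0.0454] [ 0.0034 -0.0057 -0.5226] t 26.85 F [-0.3 -0.2 -0. ] open 0.992 p [ 0.5761 -0.1299  0.1949] q6 -1.6
```

Request:
carry_out(deltas=[0.002, 0.057, 0, 0, 0, -0.13, 0.004, 0.113, 0, 0, 0, -0.26, 0.006, 0.17, 0, 0, 0, -0.39, 0.008, 0.226, 0.02, 0, 0, -0.523, 0.0085, 0.283, 0.045, 0, 0, -0.523])

```text
time: 27.48
eef_pos: [0.6724, 0.1316, 0.1507]
tcp_rot: [-0.073, 0.997, -0.0, -0.001]
contact_force: [1.1, -0.3, 0.1]
opening: 1.0
finger_force: 0.0
```

Request:
carry_out(deltas=[0, 0, 0, 0, 0, 0, 0, 0, 0.04, 0, 0, 0, 0, 0, 0.06, 0, 0, 0, 0, 0, 0.06, 0, 0, 0])

```text
time: 27.98
eef_pos: [0.6705, 0.1297, 0.09]
tcp_rot: [-0.073, 0.997, -0.0, -0.003]
contact_force: [-0.7, 0.8, 0.6]
opening: 1.002
finger_force: 0.0
```

```bash
python3 s.py .670 .1374 .003 98.8
python3 - <<'E'
from h import *
for n in ["side"]:
    img,d,W,T=cloud(n); save("side1.png",img)
    X,Y,Z=W[...,0],W[...,1],W[...,2]
    def circ(P):
        A=np.c_[2*P[:,:2],np.ones(len(P))]; s=np.linalg.lstsq(A,(P[:,:2]**2).sum(1),rcond=None)[0]; return s[:2].round(4),np.sqrt(s[2]+s[0]**2+s[1]**2).round(4)
    m=(np.hypot(X-.67,Y-.137)<.045)&(Z>.008)&(Z<.034); print(n,m.sum(),circ(W[m]))
E
```

```text
[[0.6705, 0.1297, 0.09], [0.672, 0.1299, 0.0923], [0.6731, 0.1301, 0.094]]
shift [0.0008 0.0077 0.0891]
delta [0.002  0.0077 0.091 ] [-0.0002  0.0005 -0.008 ] t 28.07 F [-0.  -0.   0.5] open 0.999 p [0.6731 0.1301 0.094 ] q6 -1.67
side 472 (array([0.6695, 0.1374]), np.float64(0.0293))
```

View pics/side1.png

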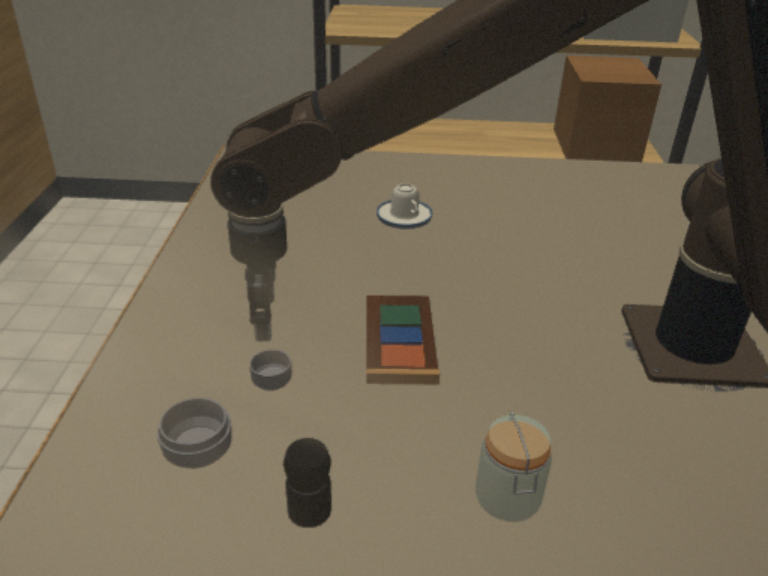

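Cup is upturned on the saucer (404,203), coasters tidy on the tray, katori at (271,368) below the gripper. Descending.

Request:
carry_out(deltas=[0.001, 0.0075, 0.03, 0, 0, -0.008, 0.001, 0.0075, 0.06, 0, 0, -0.008, 0.001, 0.0075, 0.08, 0, 0, -0.008, 0.001, 0.0075, 0.087, 0, 0, -0.008, 0.001, 0.0075, 0.087, 0, 0, -0.008])

```text
time: 28.75
eef_pos: [0.671, 0.1381, 0.0069]
tcp_rot: [-0.077, 0.997, -0.0, 0.0]
contact_force: [0.4, 0.0, -0.1]
opening: 0.997
finger_force: 0.0
```

```bash
python3 s.py .670 .1374 .003 98.8
```

```text
[[0.671, 0.1381, 0.0069], [0.6715, 0.1382, 0.0076], [0.6718, 0.1382, 0.0079]]
shift [ 0.0016 -0.0005  0.0045]
delta [ 0.0019 -0.0005  0.0049] [-0.0003  0.0025  0.001 ] t 28.85 F [-0.   1.1  0. ] open 1.003 p [0.6718 0.1382 0.0079] q6 -1.67
```

Request:
carry_out(deltas=[0.001, 0, 0.003, 0, 0, 0, 0.001, 0, 0.003, 0, 0, 0])

```text
time: 29.1
eef_pos: [0.6697, 0.1381, 0.0037]
tcp_rot: [-0.077, 0.997, -0.0, 0.0]
contact_force: [0.6, -0.4, -0.8]
opening: 0.996
finger_force: 0.0
```

Request:
carry_out(deltas=[0, 0, 0, 0, 0, 0, 0, 0, 0, 0, 0, 0, 0, 0, 0, 0, 0, 0, 0, 0, 0, 0, 0, 0, 0, 0, 0, 0, 0, 0], grip=55, grip_force=25)

```text
time: 29.72
eef_pos: [0.6701, 0.1381, 0.004]
tcp_rot: [-0.077, 0.997, -0.0, 0.001]
contact_force: [-0.9, 0.3, 3.4]
opening: 0.718
finger_force: 27.6
```

```bash
python3 s.py .4575 .3515 .2 98.8
```

```text
[[0.6701, 0.1381, 0.004], [0.6701, 0.1381, 0.004], [0.6701, 0.1381, 0.004]]
shift [ 0.177   0.2436 -0.1962]
delta [ 0.177   0.2436 -0.1962] [-0.0001  0.0011  0.0011] t 29.82 F [-0.2 -0.2  4.6] open 0.721 p [0.6701 0.1381 0.004 ] q6 -1.67
```

Request:
carry_out(deltas=[0, 0, -0.03, 0, 0, 0, 0, 0, -0.085, 0, 0, 0, 0.01, 0.015, -0.14, 0, 0, 0, 0.035, 0.05, -0.18, 0, 0, 0, 0.068, 0.095, -0.19, 0, 0, 0])

```text
time: 30.45
eef_pos: [0.5888, 0.2219, 0.1968]
tcp_rot: [-0.076, 0.997, 0.0, 0.003]
contact_force: [0.4, 0.8, -0.2]
opening: 0.721
finger_force: 27.7
```

Request:
carry_out(deltas=[0.035, 0.048, 0, 0, 0, 0, 0.07, 0.096, 0, 0, 0, 0, 0.1, 0.138, 0, 0, 0, 0, 0.109, 0.1486, 0, 0, 0, 0, 0.109, 0.1486, 0, 0, 0, 0])

```text
time: 31.08
eef_pos: [0.4565, 0.3516, 0.1926]
tcp_rot: [-0.078, 0.997, -0.0, -0.0]
contact_force: [-0.1, -0.5, -0.9]
opening: 0.724
finger_force: 27.7
```

Request:
carry_out(deltas=[0, 0, 0, 0, 0, 0, 0, 0, 0, 0, 0, 0])

```text
time: 31.32
eef_pos: [0.4582, 0.3505, 0.1933]
tcp_rot: [-0.076, 0.997, -0.0, -0.0]
contact_force: [0.8, -0.3, -0.7]
opening: 0.718
finger_force: 27.7
```

```bash
python3 s.py .4575 .3515 .0045 98.8
python3 - <<'E'
from h import *
img,d,W,T=cloud("wrist"); X,Y,Z=W[...,0],W[...,1],W[...,2]; save("w8.png",img)
def circ(P):
    A=np.c_[2*P[:,:2],np.ones(len(P))]; s=np.linalg.lstsq(A,(P[:,:2]**2).sum(1),rcond=None)[0]; return s[:2].round(4),np.sqrt(s[2]+s[0]**2+s[1]**2).round(4)
for n,c,r,lo,hi in [("jar",(.334,.332),.06,.02,.08),("grinder",(.5815,.371),.045,.015,.09)]:
    m=(np.hypot(X-c[0],Y-c[1])<r)&(Z>lo)&(Z<hi); print(n,m.sum(), circ(W[m]) if m.sum()>30 else '')
st=ctrl.get_state();c=R.from_quat(st["tcp_rot"]).as_matrix()
Q=(W.reshape(-1,3)-st["eef_pos"])@c; Q=Q[(abs(Q[:,0])<.045)&(abs(Q[:,1])<.028)&(Q[:,2]>-.045)&(Q[:,2]<-.025)]
print("held rim",len(Q),np.percentile(Q,[1,99],axis=0).round(4))
E
```

```text
[[0.4582, 0.3505, 0.1933], [0.4582, 0.3505, 0.1933], [0.458, 0.3507, 0.1933]]
shift [0.0005 0.0011 0.1888]
delta [0.0004 0.0009 0.1888] [-0.0001 -0.0001 -0.0006] t 31.43 F [ 0.3  0.7 -0.2] open 0.722 p [0.458  0.3507 0.1933] q6 -1.25
jar 240 (array([0.3317, 0.3298]), np.float64(0.0425))
grinder 0 
held rim 2595 [[-0.0286 -0.0277 -0.0312]
 [ 0.032   0.0277 -0.0251]]
```

View pics/w8.png

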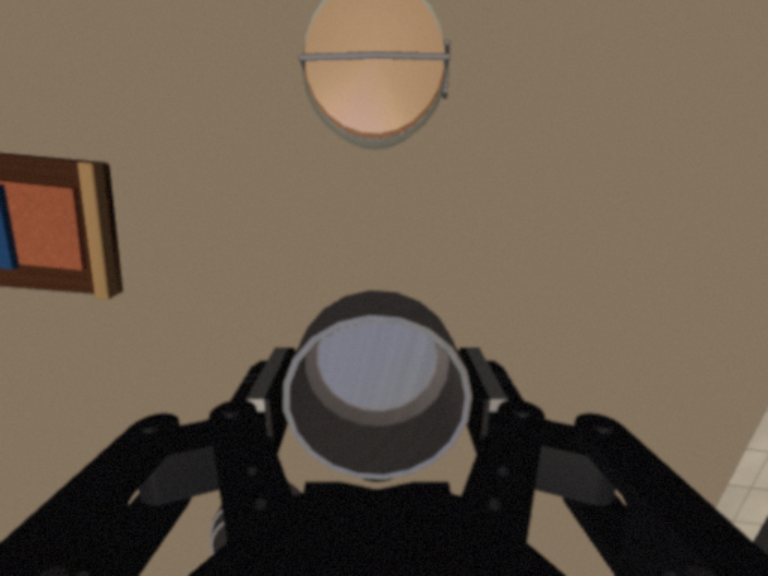

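Katori is held upright (377,395), in line with the jar (375,65). Lowering.

Request:
carry_out(deltas=[-0.001, 0.0007, 0.05, 0, 0, 0, -0.001, 0.0007, 0.11, 0, 0, 0, -0.001, 0.0007, 0.16, 0, 0, 0, -0.001, 0.0007, 0.182, 0, 0, 0, -0.001, 0.0007, 0.1875, 0, 0, 0])

```text
time: 32.1
eef_pos: [0.4569, 0.3513, 0.004]
tcp_rot: [-0.077, 0.997, -0.001, -0.002]
contact_force: [-3.2, -2.0, 5.3]
opening: 0.717
finger_force: 28.2
```

Request:
carry_out(deltas=[0, 0, 0.0005, 0, 0, 0, 0, 0, 0.001, 0, 0, 0, 0, 0, 0.001, 0, 0, 0])

```text
time: 32.48
eef_pos: [0.459, 0.3528, 0.0062]
tcp_rot: [-0.077, 0.997, 0.001, 0.001]
contact_force: [-0.0, 0.4, -0.9]
opening: 0.724
finger_force: 27.8
```

Request:
carry_out(deltas=[0, -0.001, 0.001, 0, 0, 0, 0, -0.001, 0.0015, 0, 0, 0, 0, -0.001, 0.0015, 0, 0, 0])

```text
time: 32.85
eef_pos: [0.4584, 0.3514, 0.004]
tcp_rot: [-0.077, 0.997, -0.0, 0.0]
contact_force: [-1.4, -0.9, 3.6]
opening: 0.723
finger_force: 28.0
```

Contact; release and withdraw.

Request:
carry_out(deltas=[0, 0, 0, 0, 0, 0, 0, 0, 0, 0, 0, 0, 0, 0, 0, 0, 0, 0, 0, 0, 0, 0, 0, 0], grip=100)

```text
time: 33.35
eef_pos: [0.4582, 0.3513, 0.0033]
tcp_rot: [-0.077, 0.997, -0.0, -0.0]
contact_force: [0.2, 0.4, -0.5]
opening: 0.999
finger_force: 0.0
```

Request:
carry_out(deltas=[0, 0, -0.02, 0, 0, 0, 0, 0, -0.06, 0, 0, 0, 0, 0, -0.12, 0, 0, 0, 0, 0, -0.18, 0, 0, 0, 0, 0, -0.22, 0, 0, 0])

```text
time: 33.98
eef_pos: [0.4591, 0.3519, 0.2291]
tcp_rot: [-0.077, 0.997, 0.001, 0.003]
contact_force: [0.9, -0.3, -0.3]
opening: 1.0
finger_force: 0.0
```

Run:
```python
from h import *
def circ(P):
    A=np.c_[2*P[:,:2],np.ones(len(P))]; s=np.linalg.lstsq(A,(P[:,:2]**2).sum(1),rcond=None)[0]; return s[:2].round(4),np.sqrt(s[2]+s[0]**2+s[1]**2).round(4)
for n in ["side","scene"]:
    img,d,W,T=cloud(n); save(n+"9.png",img); X,Y,Z=W[...,0],W[...,1],W[...,2]
    for o,c,r,lo,hi in [("jar",(.334,.332),.06,.03,.07),("grinder",(.5815,.371),.05,.02,.09),("katori",(.4575,.3512),.045,.008,.034),("pile",(.745,.284),.07,.02,.045)]:
        m=(np.hypot(X-c[0],Y-c[1])<r)&(Z>lo)&(Z<hi); print(n,o,m.sum(),circ(W[m]) if m.sum()>30 else "")
```

```text
side jar 693 (array([0.334 , 0.3311]), np.float64(0.0412))
side grinder 789 (array([0.5808, 0.3704]), np.float64(0.0255))
side katori 636 (array([0.4581, 0.3524]), np.float64(0.0293))
side pile 1011 (array([0.7421, 0.2844]), np.float64(0.0419))
scene jar 409 (array([0.3341, 0.3328]), np.float64(0.0413))
scene grinder 537 (array([0.582 , 0.3714]), np.float64(0.0254))
scene katori 394 (array([0.4598, 0.3533]), np.float64(0.0292))
scene pile 781 (array([0.7475, 0.2817]), np.float64(0.0417))
```

View pics/scene9.png

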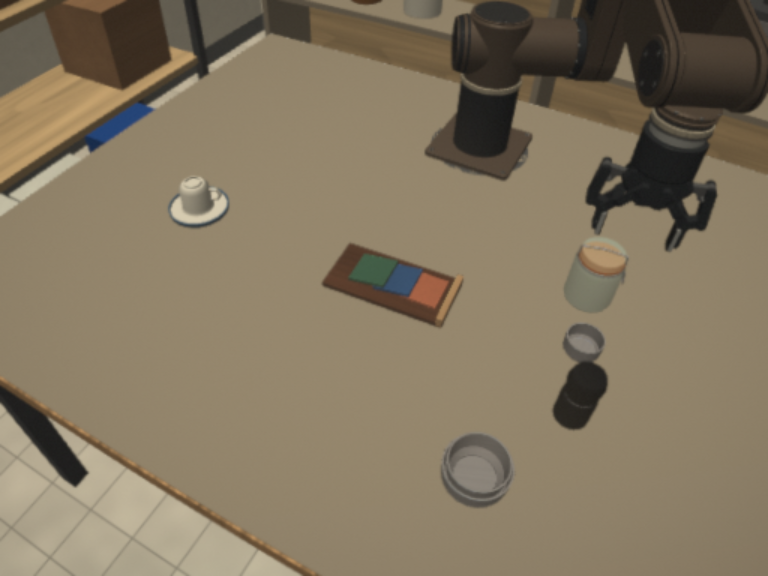

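The scene view shows the katori (583,343) midway between the jar (595,275) and the grinder (580,395), within 2 mm. The cup is on the saucer (199,203), the coasters are shingled on the tray (400,283), the katori pile hasn't moved, and the arm is clear.

```bash
python3 -c "
from plant import ctrl
print(ctrl.sign_off())"
```

```text
the job is handed in; nothing more can be done
None
```

The tea shelf is laid out and handed in at about 34 s of the 122 s allowed: the coasters are shingled on the tray, the cup stands upturned within 2 mm of the saucer's middle, and the katori stands within about 2 mm of midway between jar and grinder.

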